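# Set and lock the iris of the candling lamp

## Robot

A 7-joint arm with a two-finger parallel gripper is mounted at the origin on a cart in front of the work surface, level with it; the furniture and walls round the work are solid. World frame = base frame: x ahead of the robot, y to its left, z up, the work surface at z = 0. Lengths are in m, angles in rad, forces in N, time in s.
With the tool pointing down it reaches from about 0.425 to 0.925 m from the base axis. Payload 6.8 kg.
Tool frame: the origin (TCP) lies between the finger pads; the fingertips stand 11 mm ahead of it and the grasp point (between the pads) lies 8 mm behind it; z points along the fingers, y is the line along which they close (so a half turn about z gives the same grasp; the last joint's range is limited). The gripper opens to 85 mm and grips with 20 to 120 N. Pads are 22 mm wide; open, the fingers measure 114 mm over their backs; the gripper's body (76 mm by 85 mm) begins 54 mm behind the grasp point. The pads swing forward as they close: fully open they stand 13 mm farther back than shut.
Start: joints at [-0.108, 0.477, 0.022, 1.555, -0.011, 1.109, -0.083], TCP at [0.675, 0, 0.242] pointing down, gripper open.
Joint ranges: [-2.96, 2.96], [-0.34, 2.1], [-1.41, 1.46], [0.24, 2.44], [-1.37, 4.51], [0.17, 1.92], [-2.96, 2.96]. Speed limits (rad/s): [2.39, 2.39, 3.14, 3.14, 3.14, 3.14, 3.14].

## Interface

Orientations are given as a rotation vector (axis times angle).
In Python, from bench import r gives the robot as it stands.
- The arm moves only by the tool send_rows, never from a script. Its argument "deltas" is a list of rows, each an object of numbers: "dx", "dy", "dz": the shift along the world's x, y, z in mm; "rx", "ry", "rz": the turn, a rotation vector about the world's x, y, z in degrees. A call has 1 to 5 rows; each row is the pose to reach, as a shift and turn from the pose commanded when the call began; what a row does not reach only later rows make up. A row lasts 1/12 s, in which the tool goes at most 41.7 mm and 7.16 degrees, less where a joint would pass 70% of its speed; a pose out of reach is approached as far as the arm can. A call with a gripper value outside its range is refused whole. "jaw" is the finger opening in mm, from 0 to 85.4, set as the call begins (left out, the last holds). The fingers move at their own pace and stop on an object; "newtons" is the grip in N (left out, the last holds). Time passes only in rows, so rows that repeat a pose let the fingers close. It gives the time, the measured TCP pose, the force, the opening and the grip force at its end, in the units of the state.
- r.get_obs(): the state, without advancing time (a new reading comes with each control period).
- r.grab_frame(name): name is "scene" or "side" or "wrist"; returns a dict with "frame" (420x560x3 uint8, blue, green, red), "z_map" (420x560 float32, m along the optical axis (not along the pixel's ray), 0 where there is no reading), "vertical_fov" (degrees; the focal length in pixels is half the picture's height over the tangent of half this angle, whatever the lens; pixels are square), "cx", "cy" (the principal point, pixels), "distortion" ([k1, k2, p1, p2, k3] as OpenCV has them; the pictures are not rectified), "xyz" and "orientation" of the camera in the world. Camera axes: x right, y down, z forward; pixel columns grow to the right and rows downward; lengths in m; the calibration is good to about 2 mm. A picture is of the moment at which its call begins.
- r.hand_in(): hands the job in; it is judged then, once.
The state is a dict: "clock": time; "joints": joint angles; "qvel": joint speeds; "tau": joint torques, N m; "tcp_pos": TCP position; "orientation": TCP orientation; "contact_force": force on the tool from outside, world axes, zero at the start; "moment": the same for the moment, N m; "grip_width": finger opening in m; "gripper_force": force on a finger pad.
Only numpy, scipy, OpenCV 4.12 (cv2) and the standard library are available. Lean on these libraries where they do the work, as an engineer would, in place of code of your own. Each camera call takes 0.05 s, during which the arm holds its last target. There are 200 camera calls.

## Task

Set up the candling lamp for the oil bottles: push the lever of its iris ring round the scale until the pointer stands on the mark with the round dot, then push the locking pawl in until its tooth sits fully home in the notch of the ring. Push with the fingertips only, and leave the bottles, the drinking glass and the label roll round the lamp standing where they are.

Things in the scene. Friction and masses are not known exactly. Their poses are not given: they have to be found in the camera images.
- lamp: Candling lamp, fixed to the worktop: grey drum 180 mm across, 61 mm high, glass window (83 mm) on top over iris leaves, a dark notched ring (134 mm across, top at 73 mm) round it, light grey scale sector at the front reaching 120 mm from the axis, top at 63 mm. Origin on its vertical axis at the worktop; z up, -x its front. All but the two upright black pins lies below 76 mm.
- iris_ring (a joint): Turn of the ring and its lever about the lamp's axis, rad, counter-clockwise from above positive: 0 = pointer on the first mark (stop), 1.833 = on the eighth, last mark (stop). Marks are 0.2618 apart, two short fine ticks between; the dotted mark is the fifth, at 1.047. Starts at 0.05 to 0.65. Stays where left; friction 0.15 N m, about 2 N at the pin.
- lever_pin (a point): Upright round black pin (diameter 11 mm, head 12.4 mm) on the ring's lever, 80 mm from the lamp's axis; its top stands 112 mm above the worktop; the point lies on the pin's axis, 101 mm above the worktop. The lever plate below it is 12 mm wide and its top is 69 mm above the worktop.
- pointer_tip (a point): Tip of the tapered pointer at the outer end of the ring's lever, on the same radius as the pin, 96 mm from the lamp's axis, 63 mm above the worktop.
- dot_mark (a point): Inner end of the black scale mark that has a round dot (diameter 7 mm) at its outer end, the only dot on a mark; 96 mm from the lamp's axis, 63 mm above the worktop: the pointer's tip meets this point when the ring is set.
- lock_pawl (a joint): Swing of the steel locking pawl beside the ring, rad: 0 = fully in (stop), its 8 mm round tooth home in a notch; grows as it swings out, away from the ring (clockwise from above). Starts at 0.50 to 0.75. Goes fully in only with a notch before it, as at each scale mark; the tooth centres the ring. Stays where left; friction 0.08 N m, 1 N at its pin, more as the tooth enters.
- pawl_pin (a point): Upright round black pin (diameter 11 mm, head 12.4 mm) at the free end of the pawl, 80 mm from the pawl's pivot; its top stands 113 mm above the worktop; the point lies on the pin's axis, 101 mm above the worktop.
- pawl_pivot (a point): The pawl's vertical pivot on the lamp's deck close to the ring, to the right of the lamp's axis as seen from its front; 73 mm above the worktop.
- bottle_a: Loose oil bottle, 55 x 55 x 194 mm, standing beside the lamp; origin at the centre of its underside.
- bottle_b: A second loose oil bottle, 55 x 55 x 194 mm, standing behind the lamp; origin at the centre of its underside.
- glass: Loose drinking glass, 48 mm across, 61 mm high; origin at the centre of its underside.
- labels: Loose roll of blank labels lying flat, 83 mm across, 44 mm high; origin at the centre of its underside.

How it is judged:
On the way, in this order (a step that is already met when the one before it is completed fails the run):
1. the pointer stands at the mark with the dot while the pawl is still out of the notches (horizontal distance between pointer_tip and dot_mark below 0.008 m and value of joint lock_pawl above 0.2 rad), for 0.2 s.
2. the pawl is fully in, with the pointer on the mark (horizontal distance between pointer_tip and dot_mark below 0.004 m and value of joint lock_pawl below 0.05 rad), for 0.2 s.
At the end, for the whole second after the job is handed in: The pointer's tip is within 4 mm of the inner end of the dotted mark, the pawl is within 0.05 rad of fully in, and the ring is at rest (all of step 2 and velocity of joint iris_ring between -0.05 and 0.05 rad/s); the robot touches nothing.
It fails at once if a bottle, the glass or the label roll is lifted, tipped or moved by more than 20 mm (distance of any of bottle_a, bottle_b, glass, labels from where it was at the start of the episode above 0.02 m or angle between any of bottle_a, bottle_b, glass, labels's own z axis and vertical above 0.3 rad).
It fails at once if the arm or the gripper's body, rather than the fingers, pushes on the lamp (contact force between the arm and lamp above 3 N).
It also fails if it takes over 48 s, if anything falls off the work surface, if the arm or the gripper's body presses on something with over 40 N, if the wrist force passes 120 N, or if a joint passes its speed limit or range.

## Working session

There is one attempt and no reset: what is moved stays moved. The work goes in short steps, Python scripts to look and compute and a tool call to move; the robot and the scene stay as the last step left them, time stands still between calls to the robot, and variables do not carry over. Pictures are saved under pics/ and viewed, at most 10 in all, crops included, and the job is handed in when it is done.

Besides the shell and the picture viewer there is one more tool, called after ">>>" as a command line: name --argument value ..., lists and objects as JSON in quotes. send_rows: Moves the arm, as the interface text tells. Its arguments: {"type":"object","properties":{"deltas":{"type":"array","items":{"type":"object","properties":{"dx":{"type":"number"},"dy":{"type":"number"},"dz":{"type":"number"},"rx":{"type":"number"},"ry":{"type":"number"},"rz":{"type":"number"}}}},"jaw":{"type":"number"},"newtons":{"type":"number"}},"required":["deltas"]}

```bash
mkdir -p pics; cat > h.py <<'E'
import numpy as np, cv2
from scipy.spatial.transform import Rotation as R
from bench import r
def cam(n):
    f=r.grab_frame(n); h=f["frame"].shape[0]
    fl=h/2/np.tan(np.radians(f["vertical_fov"])/2)
    f["K"]=np.array([[fl,0,f["cx"]],[0,fl,f["cy"]],[0,0,1.]]); f["D"]=np.array(f["distortion"],float)
    o=np.array(f["orientation"],float); f["R"]=R.from_rotvec(o).as_matrix() if o.size==3 else o.reshape(3,3)
    f["t"]=np.array(f["xyz"]); return f
def rays(f,uv):
    p=cv2.undistortPoints(np.array(uv,float).reshape(-1,1,2),f["K"],f["D"]).reshape(-1,2)
    return np.c_[p,np.ones(len(p))]@f["R"].T
def onz(f,uv,z):
    d=rays(f,uv); return f["t"]+d*((z-f["t"][2])/d[:,2])[:,None]
def proj(f,P):
    Rw=f["R"].T; return cv2.projectPoints(np.array(P,float).reshape(-1,1,3),cv2.Rodrigues(Rw)[0],-Rw@f["t"],f["K"],f["D"])[0].reshape(-1,2)
def cloud(f):
    h,w=f["z_map"].shape; v,u=np.mgrid[:h,:w]
    return (f["t"]+rays(f,np.c_[u.ravel(),v.ravel()])*f["z_map"].reshape(-1,1)).reshape(h,w,3)
E
python3 - <<'E'
from h import *
import pickle
F={n:cam(n) for n in("scene","side","wrist")}
pickle.dump(F,open("f0.pkl","wb"))
for n,f in F.items(): print(n,f["t"].round(3),f["R"][:,2].round(2),f["orientation"])
a=np.hstack([F["scene"]["frame"],F["wrist"]["frame"]])
cv2.imwrite("pics/a.png",F["scene"]["frame"]);cv2.imwrite("pics/b.png",F["wrist"]["frame"]);cv2.imwrite("pics/c.png",F["side"]["frame"])
print(r.get_obs())
E
```

```text
scene [0.127 0.742 0.602] [ 0.54 -0.66 -0.51] [-0.83496458  2.334591   -1.32220053]
side [ 0.674 -0.776  0.543] [-0.05  0.88 -0.47] [-2.06103882 -0.04321885  0.04103639]
wrist [0.675 0.082 0.372] [-0.   -0.32 -0.95] [ 2.81697562e+00  1.23924026e-04 -1.88763631e-03]
{'clock': 0.15, 'joints': array([-0.10812132,  0.47764161,  0.02235791,  1.55618887, -0.01151659,
        1.10930284, -0.08308995]), 'qvel': array([ 4.16981688e-04, -3.41993827e-03, -1.34157337e-03, -2.61956691e-03,
       -1.15938784e-03,  8.01555403e-04, -3.43420010e-05]), 'tau': array([ 1.55385478e-03, -5.96924365e+01,  1.60940632e+00, -2.81490952e+01,
        1.26662746e-02,  6.56643446e-03,  5.58682734e-05]), 'tcp_pos': array([6.74571341e-01, 8.37328779e-06, 2.41543194e-01]), 'orientation': array([-2.22074550e+00, -2.22081687e+00,  1.66496118e-03]), 'contact_force': array([ 0.15043316,  0.51718143, -0.1364218 ]), 'moment': array([ 0.00444942,  0.00455991, -0.0194303 ]), 'gripper_force': 0.0, 'grip_width': 0.08548059728885374}
```

View pics/a.png

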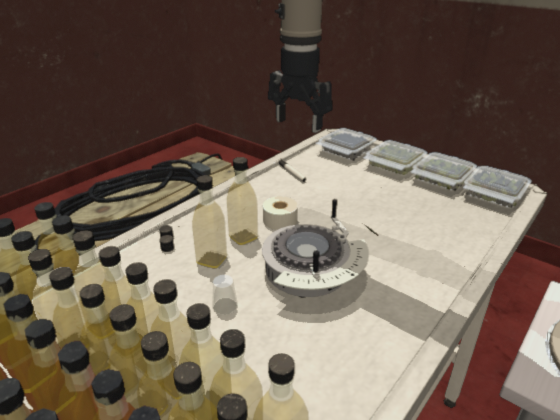

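View pics/b.png

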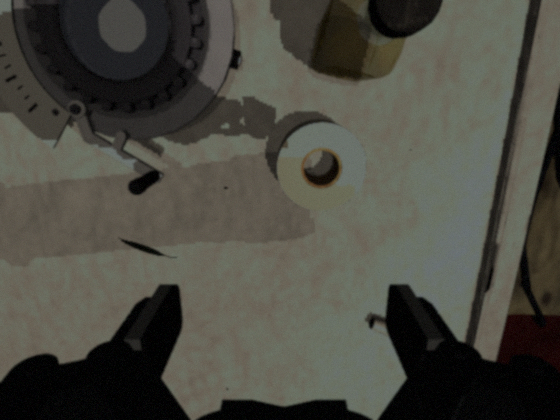

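View pics/c.png

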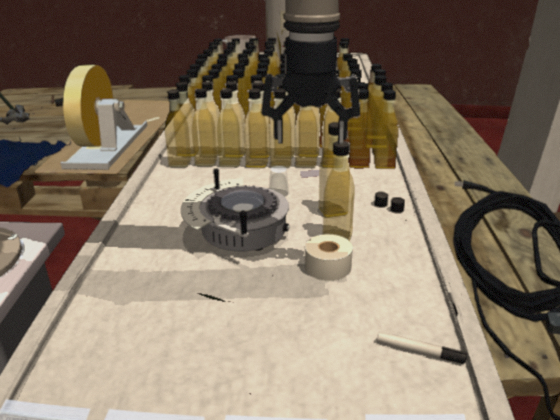

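The scene view shows the lamp at about (310,250), the lever pin at (316,262), the pawl pin at (334,210) and the glass at (223,290). In the side view the lever pin is at (216,178) and the pawl pin at (243,222). The wrist view shows the pawl pivot near (77,108), with its pin near (145,180).

```bash
python3 - <<'E'
from h import *
import pickle
F=pickle.load(open("f0.pkl","rb"))
def tri(a,b):
    A=[];B=[]
    S=np.zeros((3,3));q=np.zeros(3)
    for n,uv in(a,b):
        d=rays(F[n],[uv])[0];d/=np.linalg.norm(d);M=np.eye(3)-np.outer(d,d);S+=M;q+=M@F[n]["t"]
    return np.linalg.solve(S,q)
print("lever top",tri(("scene",(316,252)),("side",(216,170))))
print("pawl top",tri(("scene",(334,200)),("side",(243,213))))
# lamp axis: points on ring top height
P=np.vstack([cloud(F[n])[(F[n]["z_map"]>0)] for n in F])
def circ(p):
    A=np.c_[2*p[:,:2],np.ones(len(p))];s=np.linalg.lstsq(A,(p[:,:2]**2).sum(1),rcond=None)[0];return s[:2],np.sqrt(s[2]+s[:2]@s[:2])
for n in F:
    c=cloud(F[n]);m=(F[n]["z_map"]>0)&(abs(c[...,0]-.6)<.25)&(abs(c[...,1]-.15)<.25)
    print(n,onz(F[n],[{"scene":(311,246),"side":(243,203),"wrist":(125,22)}[n]],.062 ))
    for z0,z1 in((.069,.077),(.02,.05)):
        k=m&(c[...,2]>z0)&(c[...,2]<z1);p=c[k];print(z0,len(p),p.min(0)if len(p)else'',p.max(0)if len(p)else'')
W=np.vstack([cloud(F[n])[F[n]["z_map"]>0] for n in("scene","side")])
m=(W[:,0]>.4)&(W[:,0]<.95)&(abs(W[:,1])<.4)&(W[:,2]>.015)&(W[:,2]<.25)
# occupancy map, max height, 2mm cells
H=np.zeros((400,400),np.float32)
for x,y,z in W[m]:
    i=int((x-.3)/.002);j=int((y+.4)/.002);H[i,j]=max(H[i,j],z)
n,l,st,ce=cv2.connectedComponentsWithStats(cv2.morphologyEx((H>0).astype(np.uint8),cv2.MORPH_CLOSE,np.ones((5,5))))
for k in range(1,n):
    if st[k,4]>40:
        y,x,h,w=st[k,:4];print("blob x",.3+x*.002,.3+(x+w)*.002,"y",-.4+y*.002,-.4+(y+h)*.002,"zmax",H[l==k].max())
a=cv2.resize(F["scene"]["frame"][180:310,240:390],None,fx=2.6,fy=2.6,interpolation=2)
b=cv2.resize(F["side"]["frame"][150:280,160:310],None,fx=2.6,fy=2.6,interpolation=2)
cv2.imwrite("pics/d.png",np.hstack([a,b]))
E
```

```text
lever top [0.48759454 0.18853047 0.10954548]
pawl top [0.56278402 0.01410872 0.10903316]
scene [[0.54214105 0.12514751 0.062     ]]
0.069 2280 [0.47508704 0.01139976 0.0690026 ] [0.7544501  0.25930592 0.07698644]
0.02 2282 [ 0.4572564  -0.02454044  0.02003301] [0.84972244 0.33244736 0.0499242 ]
side [[0.54488854 0.13871128 0.062     ]]
0.069 1832 [0.47824423 0.00702958 0.06900497] [0.75627175 0.23827032 0.07695157]
0.02 3355 [ 0.46762565 -0.02865972  0.02000074] [0.84964689 0.30910914 0.04999795]
wrist [[0.55076029 0.13543437 0.062     ]]
0.069 14898 [0.47811348 0.00877452 0.06900165] [0.74169948 0.15012751 0.07695126]
0.02 6058 [ 0.62525104 -0.02465487  0.0200142 ] [0.74977192 0.14841007 0.04993974]
blob x 0.4 0.71 y -0.4 -0.34800000000000003 zmax 0.050882243
blob x 0.424 0.636 y 0.0040000000000000036 0.256 zmax 0.1142529
blob x 0.5800000000000001 0.626 y 0.28200000000000003 0.33399999999999996 zmax 0.06379453
blob x 0.622 0.632 y -0.014000000000000012 0.014000000000000012 zmax 0.24998291
blob x 0.6639999999999999 0.752 y -0.030000000000000027 0.062 zmax 0.24994011
blob x 0.69 0.742 y 0.19399999999999995 0.262 zmax 0.19671461
blob x 0.696 0.76 y 0.08799999999999997 0.15600000000000003 zmax 0.19704734
blob x 0.73 0.8700000000000001 y -0.4 -0.342 zmax 0.050640028
blob x 0.776 0.9059999999999999 y -0.23 -0.17 zmax 0.022108857
blob x 0.812 0.8760000000000001 y 0.21599999999999997 0.276 zmax 0.029120067
```

View pics/d.png

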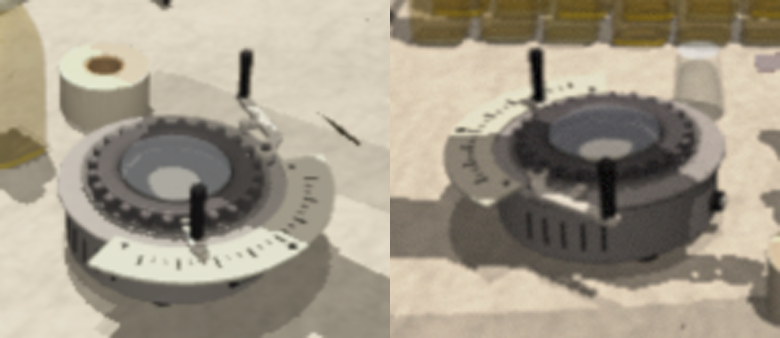

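The dotted mark is at about (352,275) in the scene view and (187,200) in the side view. I'll move above the lamp with the jaws closed and take one close look.

>>> send_rows --deltas '[{"dx": -20, "dy": 25, "dz": 15}, {"dx": -45, "dy": 60, "dz": 30}, {"dx": -70, "dy": 90, "dz": 45}, {"dx": -100, "dy": 125, "dz": 60}, {"dx": -125, "dy": 155, "dz": 70}]' --jaw 0

```text
$.deltas[0]: bad value
```

>>> send_rows --deltas '[{"dx": -5, "dy": 15}, {"dx": -5, "dy": 15}, {"dx": -5, "dy": 15}]'

```text
$.deltas[0]: bad value
```

```bash
python3 - <<'E'
from h import *
import pickle
f=cam("wrist");pickle.dump(f,open("w1.pkl","wb"))
o=r.get_obs();print(o["clock"],o["tcp_pos"],o["orientation"],f["t"],o["grip_width"])
cv2.imwrite("pics/e.png",cv2.resize(f["frame"],None,fx=1.4,fy=1.4,interpolation=2))
E
```

```text
0.2 [ 6.74668323e-01 -3.72119544e-05  2.41689493e-01] [-2.22097124e+00 -2.22092869e+00  1.34350272e-03] [0.67457329 0.08170586 0.37230974] 0.08554343767883625
```

View pics/e.png

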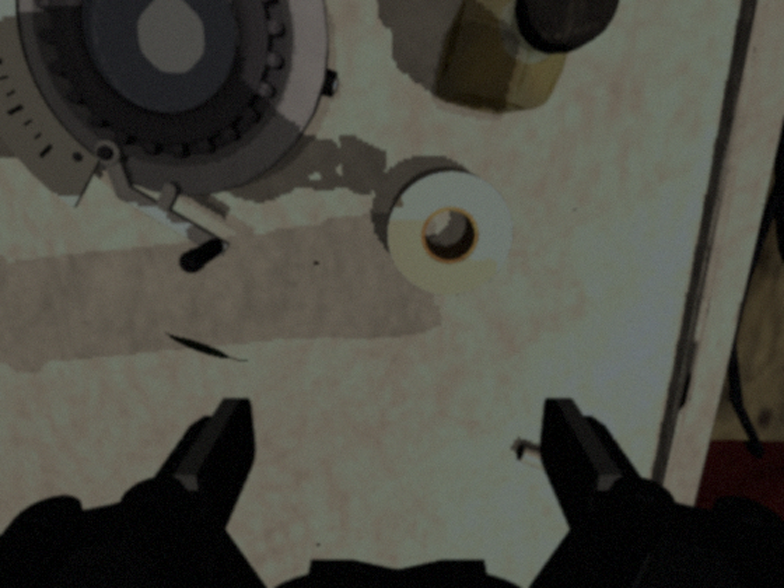

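The move was refused because every row needs all six fields, so the picture is unchanged. Resending.

>>> send_rows --deltas '[{"dx": -20, "dy": 25, "dz": 15, "rx": 0, "ry": 0, "rz": 0}, {"dx": -45, "dy": 60, "dz": 30, "rx": 0, "ry": 0, "rz": 0}, {"dx": -70, "dy": 90, "dz": 45, "rx": 0, "ry": 0, "rz": 0}, {"dx": -100, "dy": 125, "dz": 60, "rx": 0, "ry": 0, "rz": 0}, {"dx": -125, "dy": 155, "dz": 70, "rx": 0, "ry": 0, "rz": 0}]' --jaw 0

```text
clock: 0.62
tcp_pos: [0.5547, 0.1491, 0.3107]
orientation: [2.222, 2.221, 0.001]
contact_force: [1.2, 1.0, -0.1]
grip_width: 0.0255
gripper_force: 0.0
```

>>> send_rows --deltas '[{"dx": -5, "dy": 15, "dz": 0, "rx": 0, "ry": 0, "rz": 0}, {"dx": -5, "dy": 15, "dz": 0, "rx": 0, "ry": 0, "rz": 0}, {"dx": -5, "dy": 15, "dz": 0, "rx": 0, "ry": 0, "rz": 0}]'

```text
clock: 0.87
tcp_pos: [0.5505, 0.1638, 0.31]
orientation: [2.219, 2.224, 0.0]
contact_force: [0.8, -0.8, -0.4]
grip_width: 0.0
gripper_force: 0.0
```

```bash
python3 - <<'E'
from h import *
import pickle
f=cam("wrist");pickle.dump(f,open("w1.pkl","wb"))
o=r.get_obs();print(o["clock"],o["tcp_pos"],o["orientation"],f["t"],o["grip_width"])
cv2.imwrite("pics/f.png",cv2.resize(f["frame"],None,fx=1.4,fy=1.4,interpolation=2))
E
```

```text
0.9167 [0.55108974 0.16217665 0.30961013] [ 2.22141813e+00  2.22065842e+00 -9.70365565e-04] [0.55006742 0.24549055 0.44072022] 4.9986140865489235e-05
```

View pics/f.png

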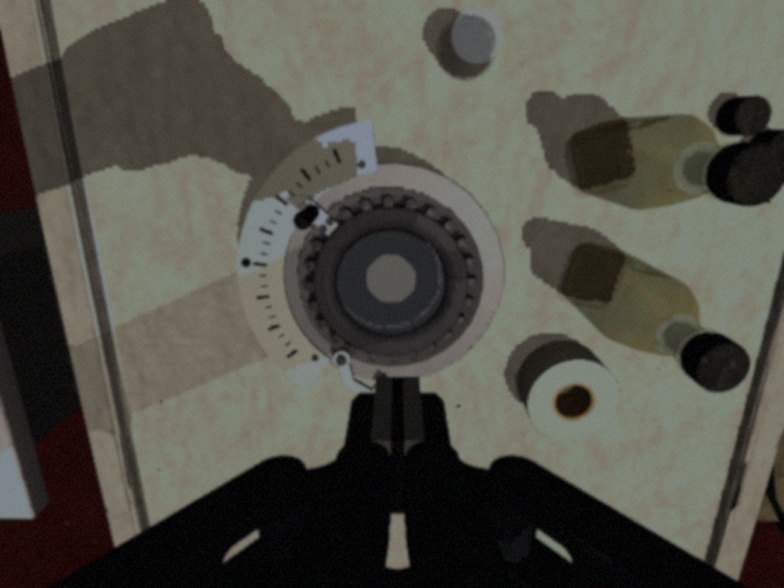

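The close view, in pixels of the 1.4x picture: window centre (390,278), dot (246,262) with the mark's inner end near (268,265), lever pin near (306,216), pawl pivot (341,359), glass (473,40), roll (573,400). The gripper hides the pawl pin.

```bash
python3 - <<'E'
from h import *
import pickle
f=pickle.load(open("w1.pkl","rb"))
q=lambda u,v,z: onz(f,[(u/1.4,v/1.4)],z)[0][:2]
g=cv2.cvtColor(f["frame"],cv2.COLOR_BGR2GRAY)
# rim fit: drum radial edges
c=q(390,278,.07);print("window@.07",c)
# dark ring: threshold -> enclosing circle points
P=[(505,272),(490,225),(467,333),(430,172)]
print("drum",[np.linalg.norm(q(*p,.061)-c).round(4) for p in P])
print("ringLR",q(300,278,.073),q(482,278,.073),"TB",q(391,192,.073),q(391,364,.073))
# refine dot
m=(g[175:200,168:184]<60).astype(np.uint8);n,l,s,ce=cv2.connectedComponentsWithStats(m);print(s[1:,4],ce[1:]+[168,175])
dot=q(246,262,.063);inn=q(268,265,.063)
ang=lambda p,c:np.degrees(np.arctan2(*(p-c)[::-1]))
piv=q(341,359,.075);pin=q(303,219,.112)
for n,p in(("dot",dot),("inner",inn),("piv",piv),("pin",pin)):print(n,p,np.linalg.norm(p-c).round(4),ang(p,c).round(1))
print("glass",q(473,40,.061),"roll",q(573,400,.044))
E
```

```text
window@.07 [0.5452507  0.13886631]
drum [np.float64(0.0898), np.float64(0.0854), np.float64(0.0793), np.float64(0.0836)]
ringLR [0.47696461 0.13960537] [0.61512936 0.13988203] TB [0.54614261 0.20399282] [0.54593648 0.06782912]
[22  1] [[175.09090909 187.09090909]
 [183.         188.        ]]
dot [0.43392996 0.14951475] 0.1118 174.5
inner [0.45078882 0.14714442] 0.0948 175.0
piv [0.50609868 0.07310012] 0.0765 -120.8
pin [0.48901891 0.19093398] 0.0766 137.2
glass [0.60200572 0.30502299] roll [0.70816057 0.01847678]
```

Axis ≈ (0.546, 0.136), pin angle ≈ 136°, dot ≈ 173°. Moving behind the lever pin.

>>> send_rows --deltas '[{"dx": -9, "dy": 10, "dz": -20, "rx": 0, "ry": 0, "rz": -7}, {"dx": -18, "dy": 20, "dz": -40, "rx": 0, "ry": 0, "rz": -14}, {"dx": -27, "dy": 30, "dz": -60, "rx": 0, "ry": 0, "rz": -21}, {"dx": -36, "dy": 40, "dz": -80, "rx": 0, "ry": 0, "rz": -28}, {"dx": -42, "dy": 46, "dz": -100, "rx": 0, "ry": 0, "rz": -35}]'

```text
clock: 1.33
tcp_pos: [0.509, 0.2079, 0.2084]
orientation: [2.792, 1.439, -0.001]
contact_force: [1.0, 0.1, 0.0]
grip_width: -0.0002
gripper_force: 0.0
```

>>> send_rows --deltas '[{"dx": 0, "dy": 0, "dz": 0, "rx": 0, "ry": 0, "rz": -7}, {"dx": 0, "dy": 0, "dz": 0, "rx": 0, "ry": 0, "rz": -9}, {"dx": 0, "dy": 0, "dz": 0, "rx": 0, "ry": 0, "rz": -9}, {"dx": 0, "dy": 0, "dz": 0, "rx": 0, "ry": 0, "rz": -9}]'

```text
clock: 1.67
tcp_pos: [0.5097, 0.2074, 0.2094]
orientation: [2.892, 1.226, -0.001]
contact_force: [-0.7, 0.2, -0.5]
grip_width: 0.0
gripper_force: 0.0
```

>>> send_rows --deltas '[{"dx": -2, "dy": 4, "dz": -35, "rx": 0, "ry": 0, "rz": 0}, {"dx": -2, "dy": 4, "dz": -70, "rx": 0, "ry": 0, "rz": 0}, {"dx": -2, "dy": 4, "dz": -100, "rx": 0, "ry": 0, "rz": 0}, {"dx": -2, "dy": 4, "dz": -111, "rx": 0, "ry": 0, "rz": 0}, {"dx": -2, "dy": 4, "dz": -111, "rx": 0, "ry": 0, "rz": 0}]'

```text
clock: 2.08
tcp_pos: [0.5056, 0.2113, 0.0964]
orientation: [2.891, 1.227, -0.008]
contact_force: [-0.0, -0.5, 0.4]
grip_width: 0.0001
gripper_force: 0.0
```

```bash
python3 - <<'E'
from h import *
print(r.get_obs()["tcp_pos"],r.get_obs()["contact_force"])
A=np.array([.546,.136])
for ph in (136,142,148,154,160,166,170,173.2):
    t=np.radians(ph);p=A+.08*np.array([np.cos(t),np.sin(t)])-.0165*np.array([-np.sin(t),np.cos(t)])
    print(ph,(p*1000).round(1),ph-180)
E
```

```text
[0.50561437 0.21132439 0.09636073] [-0.04385882 -0.50184723  0.39332301]
136 [499.9 203.4] -44
142 [493.1 198.3] -38
148 [486.9 192.4] -32
154 [481.3 185.9] -26
160 [476.5 178.9] -20
166 [472.4 171.4] -14
170 [470.1 166.1] -10
173.2 [468.5 161.9] -6.800000000000011
```

>>> send_rows --deltas '[{"dx": -6, "dy": -8, "dz": 0, "rx": 0, "ry": 0, "rz": 0}, {"dx": -12.5, "dy": -13, "dz": 0, "rx": 0, "ry": 0, "rz": 6}, {"dx": -19, "dy": -19, "dz": 0, "rx": 0, "ry": 0, "rz": 12}, {"dx": -24, "dy": -25, "dz": 0, "rx": 0, "ry": 0, "rz": 18}, {"dx": -29, "dy": -32, "dz": 0, "rx": 0, "ry": 0, "rz": 24}]'

```text
clock: 2.5
tcp_pos: [0.479, 0.1818, 0.1014]
orientation: [2.568, 1.809, 0.008]
contact_force: [0.0, 3.0, -0.4]
grip_width: -0.0002
gripper_force: 1.3
```

>>> send_rows --deltas '[{"dx": -2, "dy": -3, "dz": 0, "rx": 0, "ry": 0, "rz": 3}, {"dx": -4, "dy": -6, "dz": 0, "rx": 0, "ry": 0, "rz": 6}, {"dx": -4, "dy": -6, "dz": 0, "rx": 0, "ry": 0, "rz": 6}]'

```text
clock: 2.75
tcp_pos: [0.4747, 0.1746, 0.1011]
orientation: [2.474, 1.935, 0.006]
contact_force: [-0.4, 0.4, -0.4]
grip_width: 0.0002
gripper_force: 0.0
```

```bash
cat > m.py <<'E'
from h import *
import sys
f=cam("wrist");o=r.get_obs();print(o["clock"],o["tcp_pos"],o["contact_force"])
s=cam("scene");w=cam("side")
A=np.array([.546,.136])
def uv(F,p):return proj(F,[p])[0]
T=lambda ph,rad,z:np.r_[A+rad*np.array([np.cos(np.radians(ph)),np.sin(np.radians(ph))]),z]
out=[]
for F in(s,w):
    u,v=uv(F,[.47,.15,.085]);u,v=int(u),int(v);c=F["frame"][v-45:v+45,u-60:u+60];out.append(cv2.resize(c,None,fx=3.2,fy=3.2,interpolation=2))
cv2.imwrite(sys.argv[1],np.hstack(out))
cv2.imwrite(sys.argv[1].replace(".png","w.png"),cv2.resize(f["frame"],None,fx=1.4,fy=1.4,interpolation=2))
E
python3 m.py pics/g.png
```

```text
2.8 [0.4749935  0.17465172 0.10090469] [0.10195503 0.78678171 0.25527699]
```

View pics/g.png

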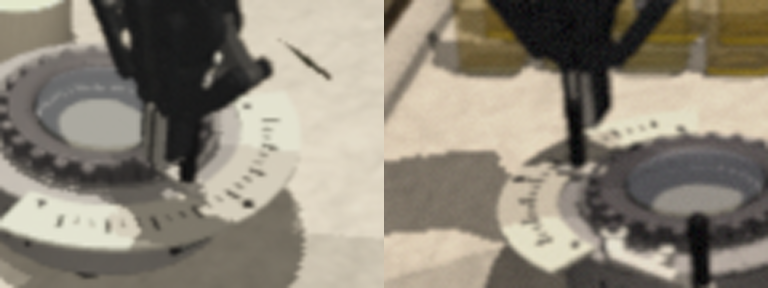

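The pin has moved to just short of the dot: the scene crop shows the pin at (188,165) with the dot at (247,203), and the side crop shows the dot at (518,178). I'll continue, then back off and look.

>>> send_rows --deltas '[{"dx": -2, "dy": -3, "dz": 0, "rx": 0, "ry": 0, "rz": 3}, {"dx": -4, "dy": -6, "dz": 0, "rx": 0, "ry": 0, "rz": 6}, {"dx": -5, "dy": -9, "dz": 0, "rx": 0, "ry": 0, "rz": 7}, {"dx": -5, "dy": -9, "dz": 0, "rx": 0, "ry": 0, "rz": 7}]'

```text
clock: 3.23
tcp_pos: [0.4696, 0.1658, 0.0995]
orientation: [2.354, 2.08, 0.002]
contact_force: [0.4, 0.5, 0.2]
grip_width: 0.0003
gripper_force: 0.4
```

>>> send_rows --deltas '[{"dx": 0, "dy": 20, "dz": 0, "rx": 0, "ry": 0, "rz": 0}, {"dx": 20, "dy": 30, "dz": 40, "rx": 0, "ry": 0, "rz": 7}, {"dx": 40, "dy": 20, "dz": 80, "rx": 0, "ry": 0, "rz": 7}, {"dx": 60, "dy": 10, "dz": 120, "rx": 0, "ry": 0, "rz": 7}, {"dx": 75, "dy": 5, "dz": 150, "rx": 0, "ry": 0, "rz": 7}]'

```text
clock: 3.65
tcp_pos: [0.5421, 0.1709, 0.2466]
orientation: [-2.223, -2.219, 0.002]
contact_force: [0.1, 0.5, -0.1]
grip_width: -0.0006
gripper_force: 0.0
```

>>> send_rows --deltas '[{"dx": 0, "dy": 0, "dz": 30, "rx": 0, "ry": 0, "rz": 0}, {"dx": 0, "dy": -20, "dz": 60, "rx": 0, "ry": 0, "rz": 0}, {"dx": 0, "dy": -20, "dz": 60, "rx": 0, "ry": 0, "rz": 0}, {"dx": 0, "dy": -20, "dz": 60, "rx": 0, "ry": 0, "rz": 0}]'

```text
clock: 3.98
tcp_pos: [0.5429, 0.1505, 0.3068]
orientation: [2.225, 2.215, 0.004]
contact_force: [0.4, -1.3, -0.7]
grip_width: -0.0003
gripper_force: 0.0
```

```bash
python3 m.py pics/i.png
```

```text
4.0333 [0.54184735 0.15118177 0.3050966 ] [ 0.69850173 -0.52937154 -1.07520244]
```

View pics/iw.png

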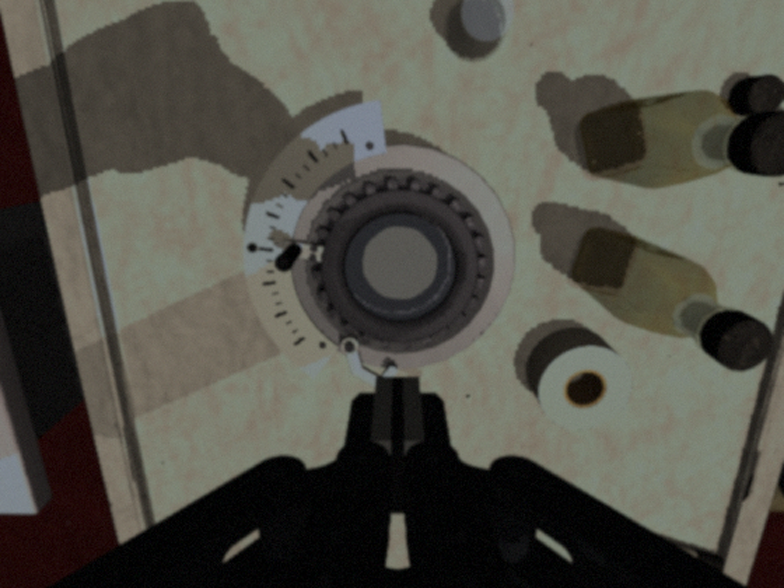

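The picture shows the lever tip near (275,237), slightly before the dotted mark, which runs from (252,247) to (272,248). The pin is near (288,257). I'll compute the pin's angle from its mask.

```bash
cat > pin.py <<'E'
from h import *
def pin():
    f=cam("wrist");g=f["frame"].max(2).copy();A=np.array([.546,.136]);res={}
    u0,v0=proj(f,[[.467,.150,.09]])[0]
    c=g[int(v0)-25:int(v0)+26,int(u0)-25:int(u0)+26];m=(c<45).astype(np.uint8)
    n,l,s,ce=cv2.connectedComponentsWithStats(m)
    for k in range(1,n):
        if s[k,4]<8: continue
        ys,xs=np.where(l==k);P=np.c_[xs,ys].astype(float)+[int(u0)-25,int(v0)-25]
        if s[k,4]>70:
            # pin: fit angle so that projected axis (z .073...112) centre matches blob centroid
            best=min(np.arange(140,195,.2),key=lambda a:np.linalg.norm(proj(f,[[A[0]+.08*np.cos(np.radians(a)),A[1]+.08*np.sin(np.radians(a)),z] for z in(.09,.112)]).mean(0)*1-P.mean(0)))
        q=onz(f,[P.mean(0)],.063)[0][:2]-A;q1=onz(f,[P.mean(0)],.098)[0][:2]-A
        print(s[k,4],P.mean(0).round(1),"z63: r",np.linalg.norm(q).round(4),"ang",np.degrees(np.arctan2(q[1],q[0])).round(1)," z98: r",np.linalg.norm(q1).round(4),np.degrees(np.arctan2(q1[1],q1[0])).round(1))
    t,b=int(v0)-35,int(u0)-50
    return f["frame"][t:t+60,b:b+80]
im=pin()
import sys
cv2.imwrite(sys.argv[1],cv2.resize(im,None,fx=8,fy=8,interpolation=2))
E
python3 pin.py pics/j.png
```

```text
78 [230.4 170.9] z63: r 0.0647 ang 161.4  z98: r 0.0626 153.5
213 [208.2 185. ] z63: r 0.0858 ang 176.3  z98: r 0.0793 169.7
135 [229.9 197.1] z63: r 0.0637 ang -173.0  z98: r 0.0577 177.9
```

View pics/j.png

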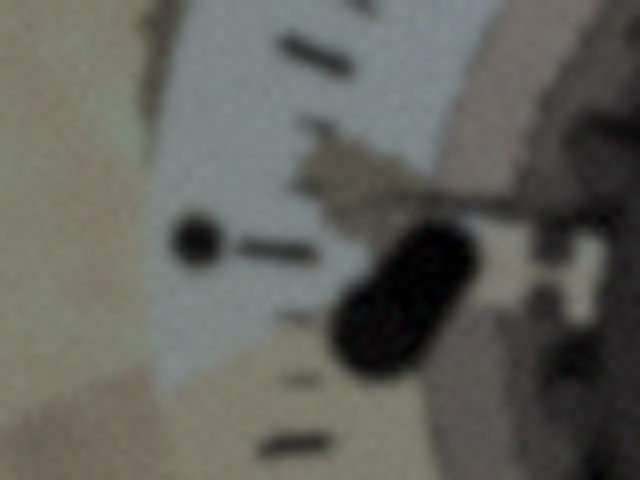

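```bash
python3 - <<'E'
from h import *
f=cam("wrist");u0,v0=proj(f,[[.467,.150,.09]])[0];t,b=int(v0)-35,int(u0)-50
up=lambda x,y:((x+.5)/8-.5+b,(y+.5)/8-.5+t)
top=onz(f,[up(377,328)],.112)[0];base=onz(f,[up(440,258)],.069)[0]
dot=onz(f,[up(195,240)],.063)[0];inn=onz(f,[up(315,252)],.063)[0]
lev=onz(f,[up(500,275)],.070)[0]
A=np.array([.546,.136])
# axis as the point 80 mm... check with ring edges of this picture
P=[(310,262),(493,262),(400,176),(400,350)]
e=[onz(f,[(x/1.4,y/1.4)],.073)[0][:2] for x,y in P];print(np.round(e,4));A2=np.array([(e[0][0]+e[1][0])/2,(e[2][1]+e[3][1])/2])
for n,p in(("top",top),("base",base),("dot",dot),("inn",inn),("lev",lev)):
  print(n,p[:2].round(4),*[(np.linalg.norm(p[:2]-a).round(4),np.degrees(np.arctan2(*(p[:2]-a)[::-1])).round(1)) for a in(A,A2)])
E
```

```text
[[0.476  0.1419]
 [0.6111 0.142 ]
 [0.5424 0.2038]
 [0.5426 0.0711]]
top [0.4675 0.1505] (np.float64(0.0798), np.float64(169.6)) (np.float64(0.0772), np.float64(170.3))
base [0.4665 0.1487] (np.float64(0.0805), np.float64(170.9)) (np.float64(0.0779), np.float64(171.7))
dot [0.4331 0.1497] (np.float64(0.1138), np.float64(173.1)) (np.float64(0.1112), np.float64(173.7))
inn [0.4488 0.1481] (np.float64(0.0979), np.float64(172.9)) (np.float64(0.0953), np.float64(173.6))
lev [0.4744 0.1467] (np.float64(0.0724), np.float64(171.5)) (np.float64(0.0698), np.float64(172.4))
```

The pointer is about 2.3° (≈4 mm) short. I'll give it one more nudge of about 3 mm beyond the previous end position.

>>> send_rows --deltas '[{"dx": -25, "dy": 20, "dz": -20, "rx": 0, "ry": 0, "rz": -3}, {"dx": -50, "dy": 34, "dz": -45, "rx": 0, "ry": 0, "rz": -7}, {"dx": -70, "dy": 38, "dz": -75, "rx": 0, "ry": 0, "rz": -7}, {"dx": -70, "dy": 38, "dz": -110, "rx": 0, "ry": 0, "rz": -7}, {"dx": -70, "dy": 38, "dz": -145, "rx": 0, "ry": 0, "rz": -7}]'

```text
clock: 4.65
tcp_pos: [0.4703, 0.1907, 0.1586]
orientation: [-2.35, -2.085, -0.0]
contact_force: [0.1, 0.3, -0.7]
grip_width: -0.0004
gripper_force: 0.0
```

>>> send_rows --deltas '[{"dx": 0, "dy": 0, "dz": -35, "rx": 0, "ry": 0, "rz": 0}, {"dx": 0, "dy": 0, "dz": -60, "rx": 0, "ry": 0, "rz": 0}, {"dx": 0, "dy": 0, "dz": -60, "rx": 0, "ry": 0, "rz": 0}, {"dx": 0, "dy": 0, "dz": -60, "rx": 0, "ry": 0, "rz": 0}]'

```text
clock: 4.98
tcp_pos: [0.4706, 0.1895, 0.0988]
orientation: [-2.351, -2.081, 0.006]
contact_force: [0.2, -0.2, -0.0]
grip_width: -0.0
gripper_force: 0.0
```

>>> send_rows --deltas '[{"dx": -2, "dy": -12, "dz": 0, "rx": 0, "ry": 0, "rz": 0}, {"dx": -2, "dy": -20, "dz": 0, "rx": 0, "ry": 0, "rz": 0}, {"dx": -2, "dy": -24, "dz": 0, "rx": 0, "ry": 0, "rz": 0}, {"dx": -2, "dy": -27, "dz": 0, "rx": 0, "ry": 0, "rz": 0}, {"dx": -2, "dy": -27, "dz": 0, "rx": 0, "ry": 0, "rz": 0}]'

```text
clock: 5.4
tcp_pos: [0.4706, 0.162, 0.101]
orientation: [2.354, 2.079, 0.003]
contact_force: [0.7, 0.7, 0.5]
grip_width: -0.0003
gripper_force: 0.0
```

>>> send_rows --deltas '[{"dx": 0, "dy": 0, "dz": 0, "rx": 0, "ry": 0, "rz": 0}, {"dx": 0, "dy": 0, "dz": 0, "rx": 0, "ry": 0, "rz": 0}]'

```text
clock: 5.57
tcp_pos: [0.4702, 0.1627, 0.1003]
orientation: [2.353, 2.081, 0.001]
contact_force: [0.5, -0.3, -0.6]
grip_width: -0.0003
gripper_force: 0.0
```

>>> send_rows --deltas '[{"dx": 0, "dy": 20, "dz": 0, "rx": 0, "ry": 0, "rz": 0}, {"dx": 0, "dy": 25, "dz": 35, "rx": 0, "ry": 0, "rz": 0}, {"dx": 10, "dy": 25, "dz": 75, "rx": 0, "ry": 0, "rz": 5}, {"dx": 30, "dy": 20, "dz": 110, "rx": 0, "ry": 0, "rz": 7}, {"dx": 50, "dy": 10, "dz": 145, "rx": 0, "ry": 0, "rz": 7}]'

```text
clock: 5.98
tcp_pos: [0.5198, 0.1743, 0.2471]
orientation: [-2.215, -2.228, -0.001]
contact_force: [0.6, 1.2, -0.6]
grip_width: -0.0002
gripper_force: 0.0
```

>>> send_rows --deltas '[{"dx": 20, "dy": -5, "dz": 30, "rx": 0, "ry": 0, "rz": 0}, {"dx": 20, "dy": -20, "dz": 60, "rx": 0, "ry": 0, "rz": 0}, {"dx": 20, "dy": -20, "dz": 60, "rx": 0, "ry": 0, "rz": 0}, {"dx": 20, "dy": -20, "dz": 60, "rx": 0, "ry": 0, "rz": 0}]'

```text
clock: 6.32
tcp_pos: [0.5411, 0.1522, 0.3068]
orientation: [2.222, 2.218, 0.005]
contact_force: [-0.2, 0.1, -0.6]
grip_width: -0.0001
gripper_force: 0.0
```

```bash
python3 pin.py pics/k.png; python3 -c "
from bench import r;o=r.get_obs();print(o['clock'],o['tcp_pos'])"
```

```text
79 [228.9 173.2] z63: r 0.0645 ang 163.4  z98: r 0.0622 155.4
8 [182.4 178. ] z63: r 0.1124 ang 173.1  z98: r 0.1038 168.1
211 [207.  188.9] z63: r 0.0862 ang 179.0  z98: r 0.0793 172.4
96 [229.1 198.2] z63: r 0.0636 ang -171.9  z98: r 0.0576 179.0
6.3667 [0.53987553 0.15268229 0.30507442]
```

View pics/k.png

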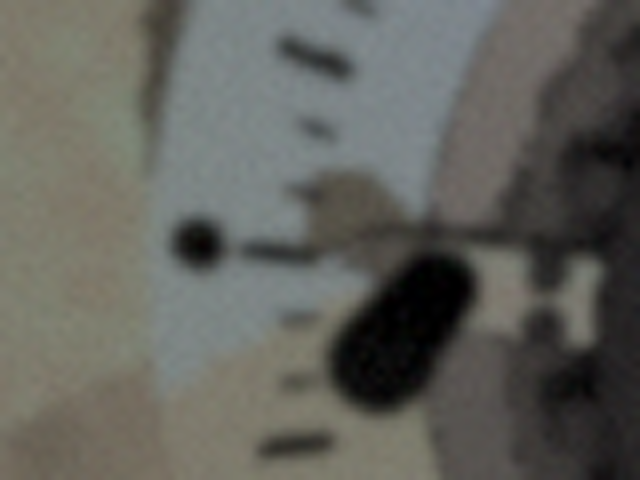

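Pin and pointer are now within about 1° of the mark: dot at (197,243), mark's inner end at (315,252), lever centred at about (500,290). The tooth will centre it. Next, the pawl.

>>> send_rows --deltas '[{"dx": 1, "dy": -31, "dz": -12, "rx": 0, "ry": 0, "rz": -7}, {"dx": 2, "dy": -62, "dz": -24, "rx": 0, "ry": 0, "rz": -14}, {"dx": 3, "dy": -93, "dz": -36, "rx": 0, "ry": 0, "rz": -21}, {"dx": 3, "dy": -124, "dz": -50, "rx": 0, "ry": 0, "rz": -28}, {"dx": 3, "dy": -155, "dz": -65, "rx": 0, "ry": 0, "rz": -35}]'

```text
clock: 6.78
tcp_pos: [0.5417, -0.0028, 0.238]
orientation: [-2.789, -1.444, 0.003]
contact_force: [0.3, 1.3, 0.1]
grip_width: 0.0001
gripper_force: 0.0
```

>>> send_rows --deltas '[{"dx": 0, "dy": 0, "dz": -20, "rx": 0, "ry": 0, "rz": -7}, {"dx": 0, "dy": 0, "dz": -50, "rx": 0, "ry": 0, "rz": -11}, {"dx": 0, "dy": 0, "dz": -80, "rx": 0, "ry": 0, "rz": -11}, {"dx": 0, "dy": 0, "dz": -80, "rx": 0, "ry": 0, "rz": -11}, {"dx": 0, "dy": 0, "dz": -80, "rx": 0, "ry": 0, "rz": -11}]'

```text
clock: 7.2
tcp_pos: [0.5408, -0.0017, 0.158]
orientation: [-2.91, -1.179, 0.009]
contact_force: [1.6, -0.1, 0.7]
grip_width: 0.0002
gripper_force: 0.0
```

```bash
python3 - <<'E'
from h import *
A=np.array([.506,.073])
for ph in range(-46,4,6):
    t=np.radians(ph);p=A+.08*np.array([np.cos(t),np.sin(t)])-.0165*np.array([-np.sin(t),np.cos(t)])
    print(ph,(p*1000).round(1))
# pin top in scene/side now
for n in("scene","side"):
    f=cam(n);u,v=proj(f,[[.5625,.0145,.095]])[0];u,v=int(u),int(v);c=f["frame"][v-20:v+20,u-20:u+20].max(2)
    m=(c<50).astype(np.uint8);k,l,s,ce=cv2.connectedComponentsWithStats(m)
    print(n,[(s[i].tolist(),(ce[i]+[u-20,v-20]).round(1)) for i in range(1,k) if s[i,4]>15],u,v)
E
```

```text
-46 [549.7   4. ]
-40 [556.7   8.9]
-34 [563.1  14.6]
-28 [568.9  20.9]
-22 [574.   27.7]
-16 [578.4  35.1]
-10 [581.9  42.9]
-4 [584.7  51. ]
2 [586.5  59.3]
scene [([18, 15, 4, 16, 41], array([333.8, 207.9]))] 334 206
side [([0, 12, 40, 23, 215], array([242.5, 219.3]))] 243 219
```

>>> send_rows --deltas '[{"dx": 1, "dy": -2, "dz": -35, "rx": 0, "ry": 0, "rz": 0}, {"dx": 1, "dy": -2, "dz": -58, "rx": 0, "ry": 0, "rz": 0}, {"dx": 1, "dy": -2, "dz": -58, "rx": 0, "ry": 0, "rz": 0}, {"dx": 1, "dy": -2, "dz": -58, "rx": 0, "ry": 0, "rz": 0}]'

```text
clock: 7.63
tcp_pos: [0.5442, -0.0041, 0.1029]
orientation: [-2.912, -1.177, 0.0]
contact_force: [0.2, -0.0, 0.8]
grip_width: 0.0001
gripper_force: 0.0
```

>>> send_rows --deltas '[{"dx": 8, "dy": 7.5, "dz": 0, "rx": 0, "ry": 0, "rz": 0}, {"dx": 15, "dy": 12.5, "dz": 0, "rx": 0, "ry": 0, "rz": 6}, {"dx": 21.5, "dy": 18, "dz": 0, "rx": 0, "ry": 0, "rz": 12}, {"dx": 27.5, "dy": 24.5, "dz": 0, "rx": 0, "ry": 0, "rz": 18}]'

```text
clock: 7.97
tcp_pos: [0.5735, 0.021, 0.1045]
orientation: [2.687, 1.624, 0.004]
contact_force: [-0.6, -0.6, -0.1]
grip_width: 0.0002
gripper_force: 0.6
```

>>> send_rows --deltas '[{"dx": 2.5, "dy": 3.5, "dz": 0, "rx": 0, "ry": 0, "rz": 3}, {"dx": 5, "dy": 7, "dz": 0, "rx": 0, "ry": 0, "rz": 6}, {"dx": 5, "dy": 7, "dz": 0, "rx": 0, "ry": 0, "rz": 6}]'

```text
clock: 8.22
tcp_pos: [0.5788, 0.0288, 0.1043]
orientation: [2.601, 1.76, 0.006]
contact_force: [-0.0, -0.1, -0.1]
grip_width: -0.0003
gripper_force: 0.0
```

>>> send_rows --deltas '[{"dx": 0, "dy": 3, "dz": -1, "rx": 0, "ry": 0, "rz": 3}, {"dx": 0, "dy": 6, "dz": -3, "rx": 0, "ry": 0, "rz": 6}, {"dx": 0, "dy": 6, "dz": -3, "rx": 0, "ry": 0, "rz": 6}]'

```text
clock: 8.47
tcp_pos: [0.5778, 0.0339, 0.1005]
orientation: [2.507, 1.891, 0.004]
contact_force: [0.5, -0.5, -0.7]
grip_width: 0.0001
gripper_force: 0.0
```

>>> send_rows --deltas '[{"dx": 1, "dy": 2, "dz": 0, "rx": 0, "ry": 0, "rz": 2}, {"dx": 2, "dy": 4, "dz": 0, "rx": 0, "ry": 0, "rz": 3}, {"dx": 2, "dy": 4, "dz": 0, "rx": 0, "ry": 0, "rz": 3}]'

```text
clock: 8.72
tcp_pos: [0.5794, 0.0376, 0.1]
orientation: [2.459, 1.954, 0.003]
contact_force: [0.5, 0.2, 0.4]
grip_width: 0.0003
gripper_force: 0.2
```

```bash
cat > pw.py <<'E'
from h import *
o=r.get_obs();print(o["clock"],o["tcp_pos"],o["contact_force"])
f=cam("side");g=f["frame"].max(2)
u,v=proj(f,[[.582,.055,.085]])[0];u,v=int(u),int(v)
m=(g[v-30:v+31,u-35:u+36]<50).astype(np.uint8);k,l,s,ce=cv2.connectedComponentsWithStats(m)
print([(s[i].tolist(),(ce[i]+[u-35,v-30]).round(1)) for i in range(1,k) if s[i,4]>15],u,v)
for th in(-30,-20,-15,-10,-5,0):
    t=np.radians(th);print(th,proj(f,[[.506+.08*np.cos(t),.073+.08*np.sin(t),.085]]).round(1))
E
python3 pw.py
```

```text
8.7167 [0.57942796 0.03762039 0.1000206 ] [0.48567024 0.18782409 0.35366955]
[([5, 0, 54, 40, 808], array([253.9, 195.2])), ([0, 29, 13, 7, 53], array([227.6, 216. ])), ([61, 41, 4, 8, 27], array([284.6, 227.3]))] 257 213
-30 [[252.7 219.7]]
-20 [[256.8 216.2]]
-15 [[258.3 214.4]]
-10 [[259.5 212.6]]
-5 [[260.3 210.7]]
0 [[260.8 208.9]]
```

>>> send_rows --deltas '[{"dx": 1, "dy": 2, "dz": 0, "rx": 0, "ry": 0, "rz": 2}, {"dx": 2, "dy": 5, "dz": 0, "rx": 0, "ry": 0, "rz": 3}, {"dx": 2, "dy": 5, "dz": 0, "rx": 0, "ry": 0, "rz": 3}]'

```text
clock: 9.02
tcp_pos: [0.5799, 0.0384, 0.0993]
orientation: [2.408, 2.014, -0.007]
contact_force: [-2.4, -8.8, 5.9]
grip_width: -0.0001
gripper_force: 4.6
```

>>> send_rows --deltas '[{"dx": 1, "dy": 2, "dz": 0, "rx": 0, "ry": 0, "rz": 2}, {"dx": 1, "dy": 4, "dz": 0, "rx": 0, "ry": 0, "rz": 3}, {"dx": 1, "dy": 4, "dz": 0, "rx": 0, "ry": 0, "rz": 3}]'

```text
clock: 9.27
tcp_pos: [0.5806, 0.0387, 0.0993]
orientation: [2.356, 2.072, -0.012]
contact_force: [-3.7, -15.8, 7.8]
grip_width: 0.0001
gripper_force: 8.4
```

>>> send_rows --deltas '[{"dx": 0, "dy": 3, "dz": 0, "rx": 0, "ry": 0, "rz": 0}, {"dx": 0, "dy": 5, "dz": 0, "rx": 0, "ry": 0, "rz": 0}, {"dx": 0, "dy": 5, "dz": 0, "rx": 0, "ry": 0, "rz": 0}]'

```text
clock: 9.52
tcp_pos: [0.5806, 0.0392, 0.0993]
orientation: [2.358, 2.064, -0.017]
contact_force: [-4.4, -25.5, 9.8]
grip_width: -0.0001
gripper_force: 13.0
```

>>> send_rows --deltas '[{"dx": 0, "dy": -20, "dz": 0, "rx": 0, "ry": 0, "rz": 0}, {"dx": 0, "dy": -35, "dz": 15, "rx": 0, "ry": 0, "rz": 0}, {"dx": 0, "dy": -35, "dz": 55, "rx": 0, "ry": 0, "rz": 5}, {"dx": 0, "dy": -25, "dz": 95, "rx": 0, "ry": 0, "rz": 7}, {"dx": 0, "dy": 0, "dz": 125, "rx": 0, "ry": 0, "rz": 7}]'

```text
clock: 9.93
tcp_pos: [0.5824, 0.0471, 0.2271]
orientation: [2.227, 2.212, 0.001]
contact_force: [1.1, 0.2, -0.1]
grip_width: -0.0003
gripper_force: 0.0
```

>>> send_rows --deltas '[{"dx": -20, "dy": 25, "dz": 20, "rx": 0, "ry": 0, "rz": 1}, {"dx": -40, "dy": 50, "dz": 40, "rx": 0, "ry": 0, "rz": 1}, {"dx": -60, "dy": 75, "dz": 60, "rx": 0, "ry": 0, "rz": 1}, {"dx": -75, "dy": 100, "dz": 80, "rx": 0, "ry": 0, "rz": 1}, {"dx": -75, "dy": 105, "dz": 80, "rx": 0, "ry": 0, "rz": 1}]'

```text
clock: 10.35
tcp_pos: [0.5049, 0.1626, 0.3088]
orientation: [2.195, 2.247, 0.012]
contact_force: [0.7, 1.7, 0.5]
grip_width: 0.0003
gripper_force: 0.0
```

>>> send_rows --deltas '[{"dx": 0, "dy": 0, "dz": 0, "rx": 0, "ry": 0, "rz": 0}, {"dx": 0, "dy": 0, "dz": 0, "rx": 0, "ry": 0, "rz": 0}, {"dx": 0, "dy": 0, "dz": 0, "rx": 0, "ry": 0, "rz": 0}]'

```text
clock: 10.6
tcp_pos: [0.5067, 0.1546, 0.303]
orientation: [-2.205, -2.238, 0.003]
contact_force: [0.4, -0.1, -0.9]
grip_width: -0.0001
gripper_force: 0.0
```

```bash
cat > chk.py <<'E'
from h import *
A=np.array([.546,.136]);V=np.array([.506,.073])
o=r.get_obs();print(o["clock"],o["tcp_pos"],o["contact_force"])
f=cam("wrist");g=f["frame"].max(2)
def blobs(P,h,th=45):
    u,v=map(int,proj(f,[P])[0]);c=g[max(v-h,0):v+h,u-h:u+h];k,l,s,ce=cv2.connectedComponentsWithStats((c<th).astype(np.uint8))
    return [(int(s[i,4]),s[i,:4].tolist(),ce[i]+[u-h,max(v-h,0)]) for i in range(1,k) if s[i,4]>=6]
def rep(n,P,C,z,h):
    for a,bx,c in blobs(P,h):
        q=onz(f,[c],z)[0][:2];d=q-C;print(n,a,bx,c.round(1),q.round(4),"r",np.linalg.norm(d).round(4),"ang",np.degrees(np.arctan2(d[1],d[0])).round(1))
rep("lever",[.467,.147,.095],A,.096,20)
rep("dot",[.434,.1495,.063],A,.063,6)
rep("pawl",[.583,.053,.095],V,.096,25)
# side/scene pin triangulation
S=np.zeros((3,3));q=np.zeros(3)
for n in("scene","side"):
    F=cam(n);g2=F["frame"].max(2);u,v=map(int,proj(F,[[.583,.053,.095]])[0])
    k,l,s,ce=cv2.connectedComponentsWithStats((g2[v-16:v+17,u-12:u+13]<50).astype(np.uint8))
    print(n,[(s[i].tolist(),(ce[i]+[u-12,v-16]).round(1)) for i in range(1,k) if s[i,4]>10])
    for th in(-20,-10,0):
        t=np.radians(th);print(th,proj(F,[[*(V+.08*np.array([np.cos(t),np.sin(t)])),.095]]).round(1))
E
python3 chk.py
```

```text
10.6 [0.50668674 0.15458004 0.3030142 ] [ 0.38686579 -0.05141354 -0.85597901]
lever 213 [13, 9, 15, 23] [242.4 190.5] [0.4666 0.1465] r 0.0801 ang 172.5
lever 19 [35, 10, 5, 6] [258.9 181.1] [0.4827 0.156 ] r 0.0664 ang 162.5
lever 6 [35, 21, 2, 3] [257.5 191. ] [0.4812 0.1462] r 0.0656 ang 171.1
lever 45 [35, 25, 5, 13] [259.4 199.4] [0.483  0.1377] r 0.0631 ang 178.4
dot 18 [4, 4, 5, 5] [214.1 179.3] [0.4332 0.1494] r 0.1136 ang 173.2
pawl 309 [0, 6, 34, 30] [351.6 271.2] [0.579 0.061] r 0.074 ang -9.4
scene [([11, 11, 3, 17, 48], array([314.9, 212.6]))]
-20 [[318.6 209.1]]
-10 [[313.4 211.1]]
0 [[309.1 213.6]]
side [([0, 7, 25, 23, 190], array([257.7, 212.3]))]
-20 [[256.6 211.2]]
-10 [[259.3 207.6]]
0 [[260.6 204. ]]
```

The pawl has swung about 34° in, to a stiff stop, with the ring still on the mark. To confirm the tooth is home, I'll gently test whether the ring is locked by pushing the lever pin.

>>> send_rows --deltas '[{"dx": -20, "dy": 20, "dz": -20, "rx": 0, "ry": 0, "rz": -4}, {"dx": -37, "dy": 35, "dz": -45, "rx": 0, "ry": 0, "rz": -8}, {"dx": -37, "dy": 36, "dz": -80, "rx": 0, "ry": 0, "rz": -8}, {"dx": -37, "dy": 36, "dz": -115, "rx": 0, "ry": 0, "rz": -8}, {"dx": -37, "dy": 36, "dz": -150, "rx": 0, "ry": 0, "rz": -8}]'

```text
clock: 11.17
tcp_pos: [0.4695, 0.1919, 0.1526]
orientation: [2.353, 2.081, 0.001]
contact_force: [1.0, -1.0, -1.0]
grip_width: 0.0003
gripper_force: 0.0
```

>>> send_rows --deltas '[{"dx": 0, "dy": 0, "dz": -35, "rx": 0, "ry": 0, "rz": 0}, {"dx": 0, "dy": 0, "dz": -53, "rx": 0, "ry": 0, "rz": 0}, {"dx": 0, "dy": 0, "dz": -53, "rx": 0, "ry": 0, "rz": 0}, {"dx": 0, "dy": 0, "dz": -53, "rx": 0, "ry": 0, "rz": 0}]'

```text
clock: 11.5
tcp_pos: [0.4691, 0.1915, 0.1002]
orientation: [-2.353, -2.08, 0.004]
contact_force: [0.4, 1.1, 1.0]
grip_width: -0.0
gripper_force: 0.0
```

Contact is expected near y = 0.1625, so I'll command 3 mm past it.

>>> send_rows --deltas '[{"dx": 0, "dy": -15, "dz": 0, "rx": 0, "ry": 0, "rz": 0}, {"dx": 0, "dy": -24, "dz": 0, "rx": 0, "ry": 0, "rz": 0}, {"dx": 0, "dy": -29, "dz": 0, "rx": 0, "ry": 0, "rz": 0}, {"dx": 0, "dy": -32, "dz": 0, "rx": 0, "ry": 0, "rz": 0}, {"dx": 0, "dy": -32, "dz": 0, "rx": 0, "ry": 0, "rz": 0}]'

```text
clock: 11.92
tcp_pos: [0.4703, 0.1605, 0.1021]
orientation: [2.353, 2.08, 0.004]
contact_force: [-0.2, 0.4, 0.6]
grip_width: -0.0
gripper_force: 0.2
```

>>> send_rows --deltas '[{"dx": 0, "dy": -1, "dz": 0, "rx": 0, "ry": 0, "rz": 0}, {"dx": 0, "dy": -1, "dz": 0, "rx": 0, "ry": 0, "rz": 0}]'

```text
clock: 12.08
tcp_pos: [0.4702, 0.1604, 0.1017]
orientation: [2.352, 2.083, 0.004]
contact_force: [1.1, 3.7, 2.7]
grip_width: -0.0001
gripper_force: 1.6
```

>>> send_rows --deltas '[{"dx": 0, "dy": -2, "dz": 0, "rx": 0, "ry": 0, "rz": 0}, {"dx": 0, "dy": -2, "dz": 0, "rx": 0, "ry": 0, "rz": 0}, {"dx": 0, "dy": -2, "dz": 0, "rx": 0, "ry": 0, "rz": 0}]'

```text
clock: 12.33
tcp_pos: [0.4701, 0.1598, 0.1017]
orientation: [-2.35, -2.083, -0.006]
contact_force: [-0.7, 6.7, 4.0]
grip_width: 0.0002
gripper_force: 3.5
```

The ring is locked: 6.7 N at the pin against 2 N of friction, with no movement. I'll retreat and check once more.

>>> send_rows --deltas '[{"dx": 0, "dy": 15, "dz": 0, "rx": 0, "ry": 0, "rz": 0}, {"dx": 0, "dy": 30, "dz": 20, "rx": 0, "ry": 0, "rz": 0}, {"dx": 0, "dy": 30, "dz": 60, "rx": 0, "ry": 0, "rz": 0}, {"dx": 10, "dy": 25, "dz": 100, "rx": 0, "ry": 0, "rz": 5}, {"dx": 25, "dy": 15, "dz": 140, "rx": 0, "ry": 0, "rz": 8}]'

```text
clock: 12.75
tcp_pos: [0.4921, 0.1736, 0.2403]
orientation: [-2.192, -2.249, 0.003]
contact_force: [0.4, 0.2, 0.8]
grip_width: 0.0
gripper_force: 0.0
```

>>> send_rows --deltas '[{"dx": 12, "dy": -10, "dz": 30, "rx": 0, "ry": 0, "rz": 0}, {"dx": 12, "dy": -18, "dz": 62, "rx": 0, "ry": 0, "rz": 0}, {"dx": 12, "dy": -18, "dz": 62, "rx": 0, "ry": 0, "rz": 0}, {"dx": 12, "dy": -18, "dz": 62, "rx": 0, "ry": 0, "rz": 0}]'

```text
clock: 13.08
tcp_pos: [0.5066, 0.154, 0.3025]
orientation: [2.202, 2.237, 0.003]
contact_force: [-0.1, -0.1, -1.4]
grip_width: -0.0001
gripper_force: 0.0
```

```bash
python3 chk.py
```

```text
13.0833 [0.50655623 0.15400674 0.30247429] [-0.05627302 -0.10059528 -1.39163207]
lever 10 [37, 0, 3, 4] [260.2 170.5] [0.4847 0.1662] r 0.0683 ang 153.8
lever 26 [35, 5, 5, 10] [259.3 179.9] [0.4839 0.1571] r 0.0656 ang 161.3
lever 221 [12, 9, 15, 24] [241.5 191. ] [0.4666 0.1458] r 0.08 ang 173.0
lever 56 [34, 22, 6, 16] [258.6 198.8] [0.483  0.1382] r 0.063 ang 178.0
dot 19 [4, 4, 5, 5] [213.2 179.2] [0.4333 0.1495] r 0.1135 ang 173.2
pawl 297 [0, 6, 34, 30] [350.9 271.2] [0.579  0.0609] r 0.074 ang -9.4
scene [([11, 11, 4, 17, 49], array([315. , 212.4]))]
-20 [[318.6 209.1]]
-10 [[313.4 211.1]]
0 [[309.1 213.6]]
side [([0, 7, 25, 23, 185], array([257.4, 212.3]))]
-20 [[256.6 211.2]]
-10 [[259.3 207.6]]
0 [[260.6 204. ]]
```

```bash
python3 -c "
from bench import r;print(r.hand_in())"
```

```text
the job is handed in; nothing more can be done
None
```

The iris pointer measured within about 0.5 mm of the dotted mark (173.0° against 173.2°), the pawl is seated and holds the ring locked, nothing else was touched on purpose, and the job is handed in (the hand-in returned no verdict).

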